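Fasten the pressure cooker's lid clip

TASK

The pressure cooker's lid is seated but the spring clip at the end of its long handle is still open. With a fingertip, fold the clip over the end of the handle and press its turned-in edge home beneath the retaining lip of the lower handle, so that it stays fastened when you take your hand away. Just push: do not lift, tip or shove the cooker, and leave the other things on the counter where they are.

Things in the scene. Friction and masses are not known exactly. Their poses are not given: they have to be found in the camera images.
- cooker: Steel pressure cooker, 3 to 4.7 kg, loose; pot 200 mm across, 145 mm high, vent weight on the lid to 199 mm. Origin: centre of its underside, z up. Fixed black double handle (lid handle over pot handle, 28 mm wide) along its own -x, 100 to 205 mm from the pot's axis, top 157 mm, underside 112 mm above the counter. Short helper handle out to 138 mm along +x.
- hinge (a point): Centre of the clip's hinge pin, at the top of the handle's outer end: 214 mm from the cooker's axis along its -x, 153 mm above the counter. The pin lies level, along the cooker's y. Axes as the cooker's: -x points outward along the handle.
- lip (a point): Centre of the downturned bead (6 mm thick, 26 mm long, along the cooker's y) of the retaining lip on the outer end of the pot handle, straight below the hinge: 38 mm under the pin, 115 mm above the counter.
- clip (a joint): Clip angle about the pin (rad), -0.05 to 4.1. 0: hanging down over the handle's end, tucked; 1.57: level, outward; 3.14: upright; more: leaning back towards the pot. Left free it stays put between about 1.5 and 3.9; let go lower and untucked it springs back up to 1 or more. Below 0.22 its edge meets the lip and must be pushed on to about 0.1, where it snaps under; tucked it rests near 0.02.
- edge (a point): Middle of the clip's turned-in edge, a 4 mm thick, 26 mm long bar parallel to the pin and 41 mm from it, on a sprung leaf inside the clip's outer plate. Tucked, it lies just beneath and behind the lip's bead: 5 mm from point lip, nearer the pot. To pass the bead the leaf stretches 2 mm.
- press_point (a point): The place to press: middle of the clip's flat outer plate, 28 mm from the pin and 8 mm off it (while the clip stands upright this face looks at the pot). The steel clip is 30 mm wide; the plate reaches 40 mm and the edge's foot 45 mm from the pin; 40 g in all. Pressing here towards the pot with about 10 N, 15 at most, snaps the edge under the lip.
- spoon_rest: White plastic spoon rest, a 98 mm dish with a 110 mm trough handle along its -x, 13 mm high. Origin: underside of the dish's centre. Loose bystander.
- spatula: Dark grey silicone spatula, 240 mm long along its x, lying in the spoon rest. Origin: underside near its middle. Loose bystander.
- bowl: Glass bowl, 150 mm across, 65 mm high. Origin: centre of its underside. Loose bystander.
- ladle: Steel ladle lying along its x, 305 mm long, 34 mm high, bowl at its +x end. Origin: on the counter, 100 mm from the centre of the ladle's bowl. Loose bystander.
- jar: Amber glass jar with a steel lid, 68 mm across, 95 mm high. Origin: centre of its underside. Loose bystander.
- mug: White mug, 82 mm across, 92 mm high, handle at its +y. Origin: centre of its underside. Loose bystander.
- salt: Small white salt cellar with a wooden lid, 64 mm across, 59 mm high. Origin: centre of its underside. Loose bystander.

How it is judged:
At the end, for the whole second after the job is handed in: The clip hangs over the handle's end (joint clip under 0.07 rad), its edge within 8 mm of the lip's centre and at least 2 mm to the pot's side of it; the cooker stands still and flat, within 40 mm of its start (value of joint clip below 0.07 rad and distance between edge and lip below 0.008 m and x of edge in the frame of lip above 0.002 m and linear speed of cooker below 0.02 m/s and height (world z) of cooker below 0.005 m and angle between cooker's own z axis and vertical below 0.05 rad and distance of cooker from where it was at the start of the episode below 0.04 m); the robot touches nothing.
It fails at once if the cooker is lifted or tipped: its underside more than 10 mm up, or leaning more than 0.12 rad (height (world z) of cooker above 0.01 m or angle between cooker's own z axis and vertical above 0.12 rad).
It fails at once if the cooker is shoved more than 40 mm, or its handle's end swung more than 60 mm (distance of cooker from where it was at the start of the episode above 0.04 m or distance of lip from where it was at the start of the episode above 0.06 m).
It fails at once if another thing on the counter is lifted, carried or pushed more than 30 mm (distance of any of spoon_rest, spatula, bowl, ladle, jar, mug, salt from where it was at the start of the episode above 0.03 m).
It fails at once if the jar, the mug or the salt cellar is tipped over (angle between any of jar, mug, salt's own z axis and vertical above 0.5 rad).
It also fails if it takes over 38 s, if anything falls off the work surface, if the arm or the gripper's body presses on something with over 40 N, if the wrist force passes 120 N, or if a joint passes its speed limit or range.

ROBOT

A 6-joint arm with a two-finger parallel gripper is mounted at the origin on the work surface. World frame = base frame: x ahead of the robot, y to its left, z up, the work surface at z = 0. Lengths are in m, angles in rad, forces in N, time in s.
With the tool pointing down it reaches from about 0.325 to 0.9 m from the base axis. Payload 6.1 kg.
Tool frame: the origin (TCP) lies midway between the tips of the shut fingers; the grasp point (between the pads) lies 19 mm behind it; x points along the fingers, y is the direction in which the jaws open and shut, and the axes are right-handed (so a half turn about x gives the same grasp; the last joint's range is limited). The gripper opens to 85 mm and grips with 20 to 120 N. Pads are 22 mm wide; open, the fingers measure 114 mm over their backs; the gripper's body (76 mm by 85 mm) begins 54 mm behind the grasp point. The pads swing forward as they close: fully open they stand 13 mm farther back than shut.
Start: joints at [1.186, 0.22, 1.526, -0, 1.395, -0.126], TCP at [0.16, 0.604, 0.231] pointing down, gripper open.
Joint ranges: [-2.98, 2.98], [-0.91, 2.08], [0.09, 2.57], [-1.24, 4.39], [0.2, 2.65], [-2.68, 2.68]. Speed limits (rad/s): [2.57, 2.57, 3.01, 3.14, 3.14, 3.14].

INTERFACE

Orientations are given as [roll, pitch, yaw] about the fixed x, y, z axes, in that order (R = Rz(yaw) Ry(pitch) Rx(roll)).
In Python, from plant import movep, move_l, set_joints, gripper_to, hold, inverse_kinematics, observe, get_image, get_calibration, Unreachable, job_done gives the robot as it stands. Calls block until the motion is done:
- movep(position, orientation): joint-space move of the TCP to a pose.
- move_l(position, feed=0.15, rotation=None, max_force=None): straight line of the TCP; rotation=None keeps the orientation; feed is the mean speed in m/s. With max_force (N) it stops when the force on the tool has changed by that much, and returns True; else False.
- set_joints(angles): joint-space move.
- gripper_to(opening, f_grip=None): finger opening in m; f_grip is the grip in N (None keeps the last); returns when the fingers have stopped.
- hold(seconds).
- inverse_kinematics(position, orientation): joint angles nearest the present ones, or None.
- observe(): the state.
- get_image(name): name is "scene" or "top" or "wrist"; returns (picture, depth): 420x560x3 uint8, red, green, blue; 420x560 float32, m along the optical axis (not along the pixel's ray), 0 where there is no reading.
- get_calibration(name): a dict with "intrinsics" (3x3 intrinsics, pixels), "dist_coeffs" ([k1, k2, p1, p2, k3] as OpenCV has them; the pictures are not rectified), "world_from_camera" (4x4, takes a point from camera to world coordinates). Camera axes: x right, y down, z forward; pixel columns grow to the right and rows downward; lengths in m; the calibration is good to about 2 mm. A picture is of the moment at which its call begins: read the wrist's pose just before it. get_calibration takes no time and is no camera call; for the wrist camera it gives the pose at the moment of the call.
A pose or a line that the arm cannot do raises Unreachable and nothing moves.
- job_done(): hands the job in, once; it reports no verdict.
The state is a dict: "time_s": time; "q": joint angles; "joint_velocities": joint speeds; "joint_torque": joint torques, N m; "eef_pos": TCP position; "tcp_rot": TCP orientation; "ft_force": force on the tool from outside, world axes, zero at the start; "torque": the same for the moment, N m; "opening": finger opening in m.
Only numpy, scipy, OpenCV 4.12 (cv2) and the standard library are available. Lean on these libraries where they do the work, as an engineer would, in place of code of your own. Each camera call takes 0.05 s, during which the arm holds its last target.

## Working session

There is one attempt and no reset: what is moved stays moved. The work goes in short steps, each a Python script; the robot and the scene stay as the last script left them, time stands still between calls to the robot, and variables do not carry over. Pictures are saved under pics/ and viewed, and the job is handed in when it is done.

```bash
mkdir -p pics; ls; python3 - <<'E'
from plant import *
import cv2
for n in ("scene","top","wrist"):
    p,d=get_image(n); cv2.imwrite(f"pics/{n}0.png",p[:,:,::-1])
    import numpy as np
    np.save(f"pics/{n}0.npy",d)
    c=get_calibration(n); np.savez(f"pics/{n}0c.npz",**{k:np.array(v) for k,v in c.items()}); print(n,c)
o=observe();print(o)
E
```

```text
pics
scene {'intrinsics': array([[406.22007599,   0.        , 283.59685051],
       [  0.        , 406.22007599, 210.48565729],
       [  0.        ,   0.        ,   1.        ]]), 'dist_coeffs': array([-0.06477946,  0.        ,  0.        ,  0.        ,  0.        ]), 'world_from_camera': array([[-0.42412627,  0.50067528, -0.75461326,  1.27021979],
       [ 0.9056001 ,  0.23661467, -0.3519971 ,  0.33526939],
       [ 0.00231633, -0.83266906, -0.55376608,  0.61711108],
       [ 0.        ,  0.        ,  0.        ,  1.        ]])}
top {'intrinsics': array([[486.28449553,   0.        , 278.11135525],
       [  0.        , 486.28449553, 214.74331408],
       [  0.        ,   0.        ,   1.        ]]), 'dist_coeffs': array([-0.15893455,  0.        ,  0.        ,  0.        ,  0.        ]), 'world_from_camera': array([[-2.71766134e-02, -9.95145251e-01,  9.45904936e-02,
         4.54539467e-01],
       [-9.99630616e-01,  2.70784309e-02, -2.32161687e-03,
         1.07330186e-02],
       [-2.51016139e-04, -9.46186471e-02, -9.95513560e-01,
         1.39153631e+00],
       [ 0.00000000e+00,
[... 547 characters left out ...]
    ,  0.        ,  0.        ,  1.        ]])}
{'time_s': 0.15, 'q': array([ 1.18589292e+00,  2.21028241e-01,  1.52732215e+00,  3.70612302e-06,
        1.39467939e+00, -1.26084189e-01]), 'joint_velocities': array([ 0.00045127, -0.00161658, -0.00224255, -0.00015638,  0.00138829,
       -0.00072327]), 'joint_torque': array([ 1.08468277e-03, -4.97480178e+01, -3.89906573e+01, -4.92146569e-05,
        7.24378740e-03, -4.37904816e-05]), 'eef_pos': array([0.15978719, 0.60377064, 0.23047475]), 'tcp_rot': array([-1.69941881,  1.56935919, -1.95823868]), 'ft_force': array([-0.02943828, -0.02027208, -0.64997804]), 'torque': array([ 0.01252542,  0.00741634, -0.02166103]), 'opening': 0.08518006416814171}
```

View pics/scene0.png

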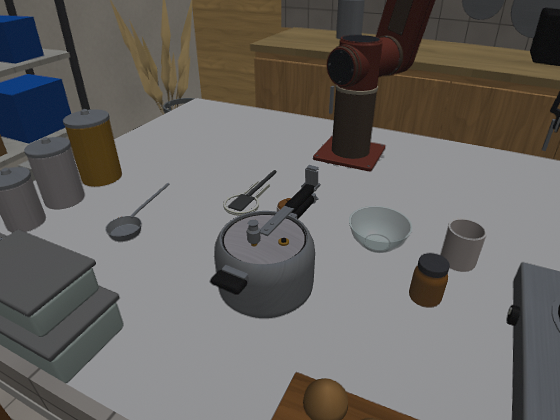

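View pics/top0.png

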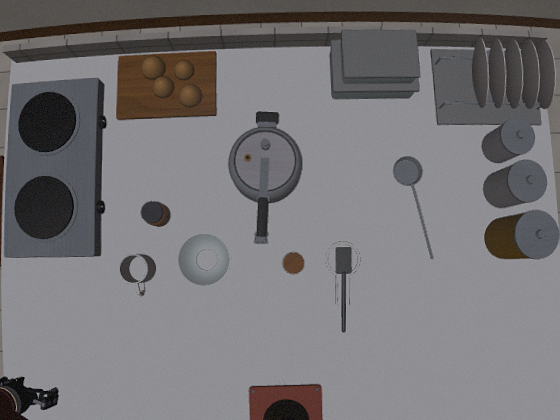

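View pics/wrist0.png

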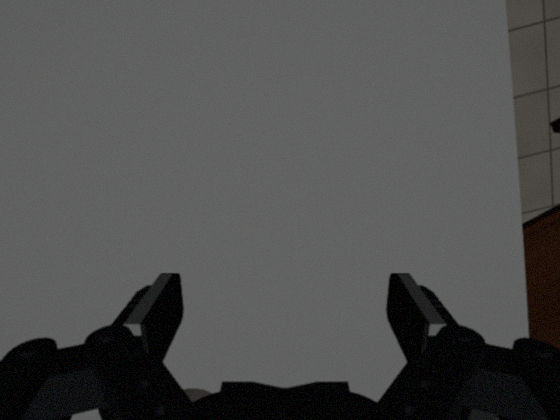

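The handle points at the robot, with its end at top pixel (262,240). The clip stands upright. The salt cellar is at (293,263), close to the handle end. Next I'll measure the pot and handle.

```bash
cat > h.py <<'E'
import numpy as np,cv2
def cloud(n,tag="0"):
    d=np.load(f"pics/{n}{tag}.npy");c=np.load(f"pics/{n}{tag}c.npz")
    v,u=np.mgrid[0:420,0:560]
    p=cv2.undistortPoints(np.stack([u,v],-1).reshape(-1,1,2).astype(float),c["intrinsics"],c["dist_coeffs"]).reshape(420,560,2)
    P=np.dstack([p*d[...,None],d]); T=c["world_from_camera"]
    W=P@T[:3,:3].T+T[:3,3]; W[d==0]=np.nan
    return W
E
python3 - <<'E'
import numpy as np,cv2
from h import *
for n,(u0,v0,u1,v1) in {"top":(220,100,320,280),"scene":(200,150,340,320)}.items():
    im=cv2.imread(f"pics/{n}0.png")[v0:v1,u0:u1]; s=3.3
    im=np.clip(im*1.8,0,255).astype(np.uint8)
    cv2.imwrite(f"pics/{n}0z.png",cv2.resize(im,None,fx=s,fy=s,interpolation=cv2.INTER_CUBIC))
W=cloud("top")
for p in [(265,163),(265,185),(263,205),(262,225),(262,236),(261,240),(261,243),(293,263),(204,258),(265,117)]:
    print(p,W[p[1],p[0]].round(4))
S=cloud("scene")
for n,A in(("top",W),("scene",S)):
    m=(A[...,2]>.135)&(A[...,2]<.16)&(abs(A[...,1])<.16)&(A[...,0]>.3)&(A[...,0]<.8)
    p=A[m]; 
    h=p[p[:,0]<.5]; print(n,len(h),h.min(0),h.max(0))
    r=A[(A[...,2]>.02)&(A[...,2]<.25)&(abs(A[...,1])<.2)&(A[...,0]>.3)&(A[...,0]<.8)]
    np.save(f"pics/{n}r.npy",r)
    for a in np.arange(.3,.56,.01):
        q=r[(r[:,0]>=a)&(r[:,0]<a+.01)&(r[:,2]>.10)]
        if len(q): print(round(a,2),len(q),q[:,1].min().round(3),q[:,1].max().round(3),"z",q[:,2].min().round(3),q[:,2].max().round(3))
E
```

```text
(265, 163) [0.7076 0.0381 0.1534]
(265, 185) [0.6505 0.0396 0.15  ]
(263, 205) [0.5979 0.0458 0.157 ]
(262, 225) [0.5466 0.0495 0.1589]
(262, 236) [0.5167 0.049  0.1958]
(261, 240) [0.5066 0.0515 0.2031]
(261, 243) [0.5009 0.0531 0.1594]
(293, 263) [ 0.4477 -0.0294  0.0588]
(204, 258) [0.468  0.2221 0.0065]
(265, 117) [0.8371 0.0357 0.1325]Traceback (most recent call last):
  File "<stdin>", line 14, in <module>
    return umr_minimum(a, axis, None, out, keepdims, initial, where)
ValueError: zero-size array to reduction operation minimum which has no identity
```

```bash
python3 - <<'E'
import numpy as np,cv2
from h import *
from scipy.optimize import least_squares
for n in("top","scene"):
    A=cloud(n)
    r=A[(A[...,2]>.02)&(A[...,2]<.25)&(abs(A[...,1]-.04)<.16)&(A[...,0]>.47)&(A[...,0]<.88)]
    # pot wall / rim circle: use points z .03-.125 or top rim radius
    w=r[(r[:,2]>.03)&(r[:,2]<(.10))] if n=="scene" else r[(r[:,2]>.125)&(r[:,2]<.15)]
    w=w[(w[:,0]>.58)&(w[:,0]<.84)]
    if n=="scene":
        f=least_squares(lambda p:np.hypot(w[:,0]-p[0],w[:,1]-p[1])-.1,[.7,.04],loss="soft_l1",f_scale=.003); print(n,len(w),f.x,np.median(abs(f.fun)))
    else:
        print(n,"bbox y",np.percentile(w[:,1],[0.2,99.8]),np.percentile(w[:,0],[.2,99.8]))
    h=r[(r[:,2]>.15)&(r[:,2]<.165)&(r[:,0]>.51)&(r[:,0]<.60)]
    for a in np.arange(.47,.6,.01):
        q=r[(r[:,0]>=a)&(r[:,0]<a+.01)&(r[:,2]>.10)]
        if len(q): print(round(a,2),len(q),"y",np.percentile(q[:,1],[5,50,95]).round(4),"z",q[:,2].min().round(3),q[:,2].max().round(3))
    c=r[(r[:,2]>.165)&(r[:,0]<.56)]; print("clip",len(c),c.mean(0),np.percentile(c,[2,98],axis=0))
E
```

```text
top bbox y [-0.05646409  0.13377923] [0.59827339 0.83845246]
0.5 67 y [0.0378 0.0517 0.0682] z 0.116 0.204
0.51 41 y [0.0377 0.0515 0.0663] z 0.153 0.202
0.52 51 y [0.0373 0.0502 0.0677] z 0.13 0.162
0.53 43 y [0.038  0.0498 0.0626] z 0.128 0.163
0.54 43 y [0.0376 0.0495 0.0622] z 0.128 0.163
0.55 45 y [0.0371 0.0492 0.0623] z 0.129 0.162
0.56 42 y [0.0365 0.049  0.0618] z 0.148 0.162
0.57 40 y [0.0361 0.0475 0.0591] z 0.122 0.162
0.58 39 y [0.034  0.0461 0.0588] z 0.119 0.163
0.59 43 y [0.0338 0.0458 0.0587] z 0.121 0.164
clip 64 [0.51052339 0.05341477 0.19729176] [[0.5041938  0.03941819 0.18635157]
 [0.51717301 0.06632924 0.20364229]]
scene 2177 [0.71869503 0.03572273] 0.0004912513424674553
0.5 34 y [0.0396 0.0612 0.0685] z 0.114 0.198
0.51 248 y [0.0364 0.0521 0.0654] z 0.114 0.197
0.52 72 y [0.0338 0.0596 0.0653] z 0.112 0.158
0.53 54 y [0.042  0.0598 0.0638] z 0.113 0.158
0.54 52 y [0.041  0.0578 0.0621] z 0.115 0.157
0.55 49 y [0.0402 0.0578 0.0609] z 0.116 0.157
0.56 59 y [0.039  0.0575 0.0605] z 0.117 0.158
0.57 58 y [0.0381 0.0549 0.06  ] z 0.119 0.157
0.58 57 y [0.0384 0.055  0.0593] z 0.117 0.157
0.59 58 y [0.0371 0.0543 0.0584] z 0.114 0.158
clip 187 [0.51461969 0.05133335 0.18333912] [[0.50485776 0.03604767 0.16563785]
 [0.51920815 0.0656593  0.19707707]]
```

View pics/top0z.png

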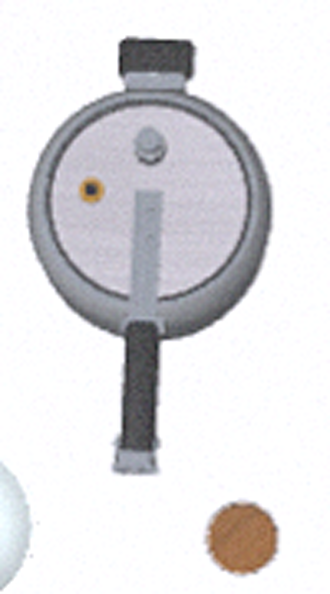

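View pics/scene0z.png

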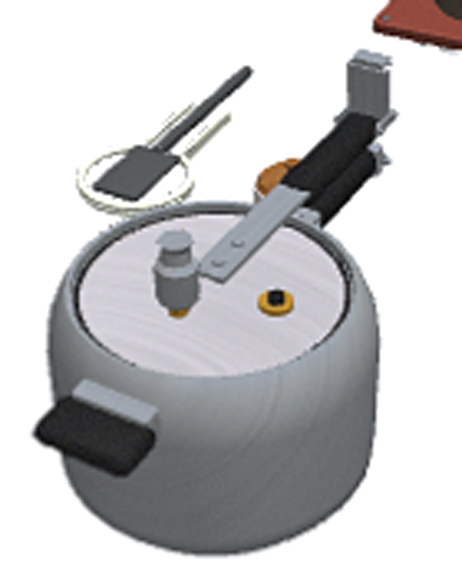

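```bash
cat >> h.py <<'E'
from scipy.spatial.transform import Rotation as Rn
PIN=np.array([.5053,.0528,.153]); YAW=-.074
F=np.array([np.cos(YAW),np.sin(YAW),0])  # toward the pot
def pt(a,z): # a: metres toward pot from pin, z above pin
    return PIN+F*a+np.array([0,0,z])
def ori(tilt,flip=False):
    "tilt 0: straight down, pi/2: level towards the pot"
    x=F*np.sin(tilt)-np.array([0,0,1])*np.cos(tilt)
    y=np.array([-np.sin(YAW),np.cos(YAW),0])*(-1 if flip else 1)
    return Rn.from_matrix(np.stack([x,y,np.cross(x,y)],1)).as_euler("xyz")
def q(n): pass
E
python3 - <<'E'
from plant import *
from h import *
S=cloud("scene")
r=S[(S[...,2]>.163)&(S[...,2]<.2)&(abs(S[...,1]-.05)<.03)&(S[...,0]<.54)&(S[...,0]>.47)]
rel=(r-PIN)@F
for a in np.arange(.163,.2,.004):
    m=(r[:,2]>=a)&(r[:,2]<a+.004)
    if m.any(): print(round(a,3),m.sum(),np.percentile(rel[m],[10,50,90]).round(4),np.percentile(r[m,1],[5,95]).round(4))
for flip in(0,1):
  print(flip, inverse_kinematics(pt(.05,.09),ori(0,flip)))
  for t in (0,20,40,60,75,90):
    print(t,inverse_kinematics(pt(-.02,-.028),ori(np.radians(t),flip)))
E
```

```text
0.163 18 [0.0082 0.0101 0.0106] [0.0359 0.0642]
0.167 17 [0.008  0.0096 0.0107] [0.0365 0.0634]
0.171 20 [0.0084 0.0099 0.0109] [0.0378 0.0655]
0.175 18 [0.0093 0.0105 0.0121] [0.0386 0.0638]
0.179 18 [0.0085 0.0112 0.013 ] [0.0382 0.0646]
0.183 20 [0.0101 0.0114 0.013 ] [0.0384 0.0643]
0.187 25 [0.0089 0.0114 0.0133] [0.0362 0.0645]
0.191 20 [0.0077 0.0103 0.0124] [0.0407 0.0632]
0.195 37 [-0.      0.0054  0.0103] [0.04   0.0619]
0 [-0.05328218  0.0512391   1.69135446  0.          1.3989991  -1.55007851]
0 [-5.02729282e-02 -1.99835996e-03  1.97745114e+00 -4.44089210e-16
  1.16613988e+00 -1.54706925e+00]
20 [-0.04291328 -0.27515545  2.26027337 -0.01471121  0.80761823 -1.53141418]
40 [-0.03128898 -0.50124838  2.53457198 -0.06867875  0.41145106 -1.47510682]
60 None
75 None
90 None
1 [-0.05328218  0.0512391   1.69135446  0.          1.3989991   1.59151415]
0 [-5.02729282e-02 -1.99835996e-03  1.97745114e+00 -4.44089210e-16
  1.16613988e+00  1.59452340e+00]
20 [-0.04291328 -0.27515545  2.26027337 -0.01471121  0.80761823  1.61017848]
40 [-0.03128898 -0.50124838  2.53457198 -0.06867875  0.41145106  1.66648583]
60 None
75 None
90 None<sys>:0: UserWarning: Gimbal lock detected. Setting third angle to zero since it is not possible to uniquely determine all angles.
```

```bash
cat >> h.py <<'E'
def snap(n,tag,box=None,s=3.3):
    from plant import get_image,get_calibration
    c=get_calibration(n); p,d=get_image(n)
    np.save(f"pics/{n}{tag}.npy",d); np.savez(f"pics/{n}{tag}c.npz",**{k:np.array(v) for k,v in c.items()})
    im=p[:,:,::-1]
    if box: u0,v0,u1,v1=box; im=cv2.resize(np.clip(im[v0:v1,u0:u1]*1.8,0,255).astype(np.uint8),None,fx=s,fy=s,interpolation=cv2.INTER_CUBIC)
    cv2.imwrite(f"pics/{n}{tag}.png",im)
def st(o): print(round(o["time_s"],2),"rel",((o["eef_pos"]-PIN)@F).round(4),"y",o["eef_pos"][1].round(4),"z",o["eef_pos"][2].round(4),"F",o["ft_force"].round(2))
E
python3 -W ignore - <<'E'
from plant import *
from h import *
gripper_to(0,20)
movep(pt(.045,.11),ori(0)); st(observe())
print(move_l(pt(.045,.019),feed=.1,max_force=8)); st(observe())
snap("scene","1",(230,120,400,290)); st(observe())
E
```

```text
3.33 rel 0.0449 y 0.0502 z 0.2629 F [-0.03  0.23 -0.23]
False
4.39 rel 0.0456 y 0.0494 z 0.1728 F [-0.24  0.26 -0.15]
4.44 rel 0.0457 y 0.0494 z 0.173 F [-0.51  0.31 -1.  ]
```

View pics/scene1.png

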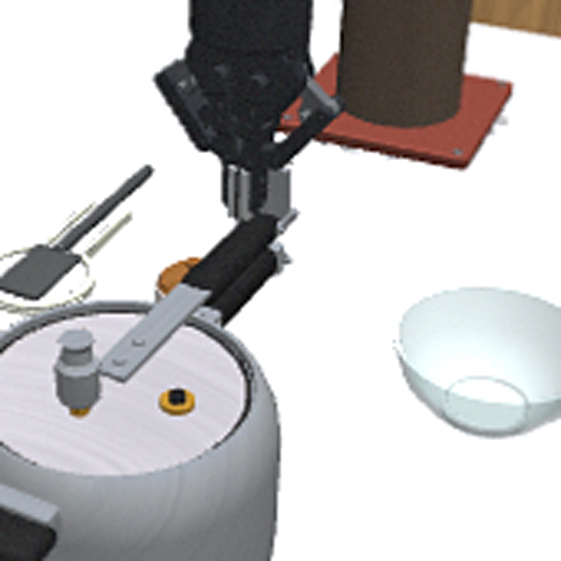

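The fingertip is over the handle on the pot side of the upright clip, around crop pixel (245,205). Next I'll push outward.

```bash
python3 -W ignore - <<'E'
from plant import *
from h import *
for a in (.01,-.02,-.042):
    print(move_l(pt(a,.019),feed=.06,max_force=12)); st(observe())
print(move_l(pt(-.042,.08),feed=.12)); st(observe())
snap("scene","2",(230,120,400,290)); 
E
```

```text
False
5.17 rel 0.0099 y 0.0521 z 0.1721 F [ 0.54 -0.37 -0.38]
False
5.83 rel -0.0202 y 0.0543 z 0.1721 F [ 0.78 -0.25 -0.48]
False
6.34 rel -0.0422 y 0.056 z 0.1721 F [ 0.36 -0.5   0.17]
False
7.0 rel -0.0423 y 0.0559 z 0.2324 F [-0.34  1.27  0.01]
```

View pics/scene2.png

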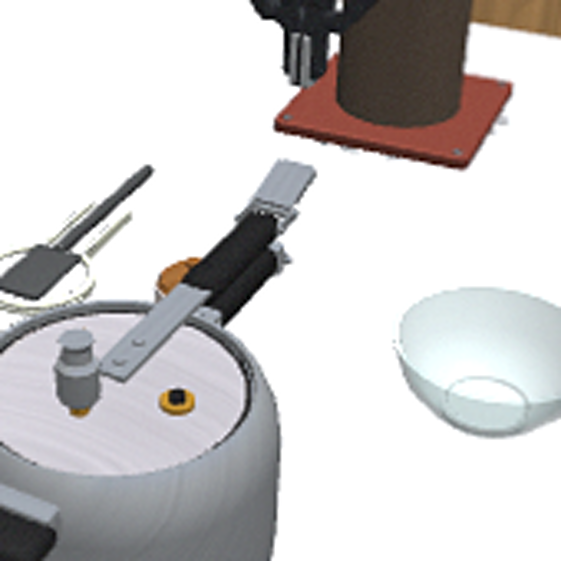

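The clip now lies outward near level, from crop (265,210) to (290,170), and the cooker has not moved. Next I'll fold it down along the arc with a tilted fingertip.

```bash
cat >> h.py <<'E'
def tcp(th,tau,d=.029,clear=0.):
    P=np.array([-d*np.sin(th)-(.008+clear)*np.cos(th),-d*np.cos(th)+(.008+clear)*np.sin(th)])
    k=np.clip((np.pi/2-th-tau)/.35,-1,1)  # front corner leads when the plate is steeper than the tip face
    P=P-k*.011*np.array([np.cos(tau),np.sin(tau)])
    return pt(*P)
E
python3 -W ignore - <<'E'
from plant import *
from h import *
for th in (1.57,1.3,1.0,.8,.6,.45,.35):
    tau=min(np.pi/2-th,np.radians(30)); p=tcp(th,tau); print(th,((p-PIN)@F).round(4),p[2].round(4),inverse_kinematics(p,ori(tau)) is not None)
    if th==1.57: move_l(p+np.array([0,0,.03]),feed=.1)
    hit=move_l(p,feed=.04,rotation=ori(tau),max_force=12); print(hit); st(observe())
    if hit: break
snap("scene","3",(230,120,400,290)); 
E
```

```text
1.57 -0.029 0.161 True
False
8.54 rel -0.0288 y 0.0549 z 0.1611 F [ 0.47 -0.3   0.81]
1.3 -0.0301 0.153 True
False
8.96 rel -0.0303 y 0.0551 z 0.1536 F [-0.48 -0.04 -0.12]
1.0 -0.03 0.1433 True
False
9.36 rel -0.0295 y 0.0549 z 0.1442 F [ 0.71 -0.33 -0.07]
0.8 -0.0331 0.1346 True
False
9.74 rel -0.033 y 0.0552 z 0.1343 F [-0.98  0.11  0.91]
0.6 -0.0325 0.1281 True
False
10.06 rel -0.033 y 0.0552 z 0.1273 F [-0.14  0.05  0.69]
0.45 -0.0293 0.1249 True
False
10.32 rel -0.0294 y 0.055 z 0.1245 F [-0.27 -0.62  0.25]
0.35 -0.027 0.123 True
False
10.57 rel -0.0269 y 0.0548 z 0.1229 F [-1.46  0.18  0.09]
```

View pics/scene3.png

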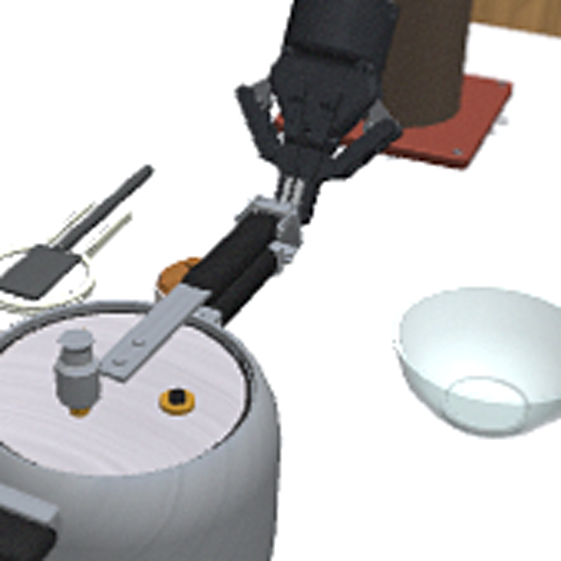

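The clip is folded down with the finger on its outer face, around crop (290,225). Next I'll press it home in small steps.

```bash
python3 -W ignore - <<'E'
from plant import *
from h import *
tau=np.radians(30)
a=-.027
while a<-.010:
    a+=.001
    h=move_l(pt(a,-.0295),feed=.02,max_force=13); o=observe(); st(o)
    if h or o["ft_force"][:2]@F[:2]<-13.5: print("stop",h);break
snap("scene","4",(230,120,400,290)); st(observe())
E
```

```text
10.88 rel -0.0262 y 0.0547 z 0.1233 F [-1.89 -0.49 -0.12]
11.12 rel -0.0252 y 0.0547 z 0.1233 F [-1.62 -0.1  -1.2 ]
11.38 rel -0.024 y 0.0546 z 0.1234 F [-1.91 -0.5  -1.09]
11.62 rel -0.023 y 0.0545 z 0.1235 F [-1.87  0.02 -0.86]
11.88 rel -0.0221 y 0.0544 z 0.1234 F [-2.63  0.4  -1.83]
12.12 rel -0.0215 y 0.0544 z 0.123 F [-5.51 -0.16  0.04]
12.38 rel -0.0209 y 0.0543 z 0.1227 F [-6.19  0.34 -0.46]
12.62 rel -0.0202 y 0.0543 z 0.1224 F [-6.03  0.38 -1.33]
12.88 rel -0.0194 y 0.0542 z 0.122 F [-5.48 -0.26 -2.11]
13.12 rel -0.0171 y 0.0541 z 0.1232 F [-3.34  0.33 -2.01]
13.38 rel -0.0161 y 0.054 z 0.1234 F [-3.42  0.62 -3.01]
13.62 rel -0.0156 y 0.054 z 0.1231 F [-7.24  0.57  0.18]
13.88 rel -0.0152 y 0.0539 z 0.1229 F [-16.95  -0.38   7.13]
stop False
13.93 rel -0.0152 y 0.054 z 0.1229 F [-15.25   0.65   6.76]
```

View pics/scene4.png

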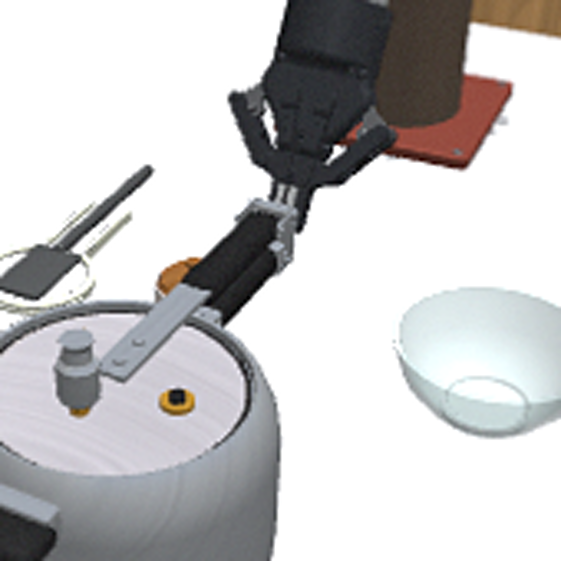

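The force rose to 6 N, dropped at the snap, then climbed to a hard stop at about 17 N. I'll back off and check whether the clip holds.

```bash
python3 -W ignore - <<'E'
from plant import *
from h import *
move_l(pt(-.03,-.0285),feed=.05); st(observe())
move_l(pt(-.08,.03),feed=.15); st(observe())
move_l(pt(-.09,.09),feed=.15,rotation=ori(np.radians(25))); hold(.5)
snap("scene","5",(270,150,350,220),7); snap("top","5",(230,180,310,270),6); snap("wrist","5"); st(observe())
S=cloud("scene","5")
r=S[(S[...,2]>.1)&(S[...,2]<.2)&(abs(S[...,1]-.05)<.03)&(S[...,0]<.53)&(S[...,0]>.44)]
rel=(r-PIN)@F
for z in np.arange(.1,.2,.01):
    m=(r[:,2]>=z)&(r[:,2]<z+.01)
    if m.any(): print(round(z,3),m.sum(),rel[m].min().round(4))
W=cloud("wrist","5")
r=W[(W[...,2]>.09)&(W[...,2]<.2)&(abs(W[...,1]-.05)<.03)&(W[...,0]<.53)&(W[...,0]>.46)]
rel=(r-PIN)@F
print("wrist",len(r))
for z in np.arange(.09,.2,.006):
    m=(r[:,2]>=z)&(r[:,2]<z+.006)
    if m.any(): print(round(z,3),m.sum(),np.percentile(rel[m],[2,50,98]).round(4))
from scipy.optimize import least_squares
w=S[(S[...,2]>.03)&(S[...,2]<.1)&(abs(S[...,1]-.04)<.16)&(S[...,0]>.58)&(S[...,0]<.84)]
f=least_squares(lambda p:np.hypot(w[:,0]-p[0],w[:,1]-p[1])-.1,[.7,.04],loss="soft_l1",f_scale=.003);print(f.x)
E
```

```text
14.39 rel -0.0289 y 0.055 z 0.1258 F [ 0.04 -0.41  0.03]
15.06 rel -0.0796 y 0.0587 z 0.1831 F [-0.3   0.5  -0.41]
16.27 rel -0.09 y 0.0595 z 0.2431 F [ 0.05 -0.44  0.07]
0.1 1 0.0003
0.11 19 -0.0077
0.12 30 -0.0073
0.13 30 -0.0074
0.14 16 -0.0063
0.15 104 -0.0101
wrist 1829
0.102 1 [-0.0065 -0.0065 -0.0065]
0.108 77 [-0.0104 -0.0085 -0.007 ]
0.114 164 [-0.0108 -0.0098 -0.0088]
0.12 174 [-0.0106 -0.0097 -0.0087]
0.126 181 [-0.0106 -0.0096 -0.0086]
0.132 185 [-0.0104 -0.0095 -0.0084]
0.138 197 [-0.0105 -0.0094 -0.0084]
0.144 220 [-0.0105 -0.0093  0.0166]
0.15 497 [-0.0101 -0.0056  0.0163]
0.156 133 [-0.0049 -0.0019  0.0127]
[0.71871777 0.03566884]
```

View pics/scene5.png

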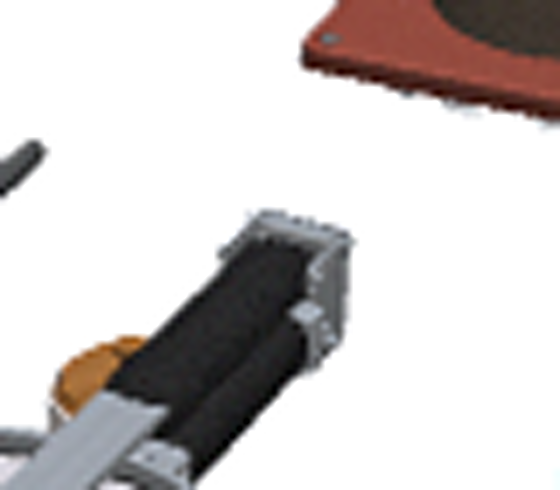

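View pics/wrist5.png

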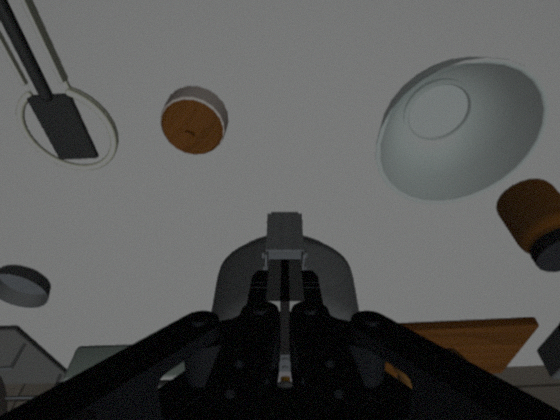

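View pics/top5.png

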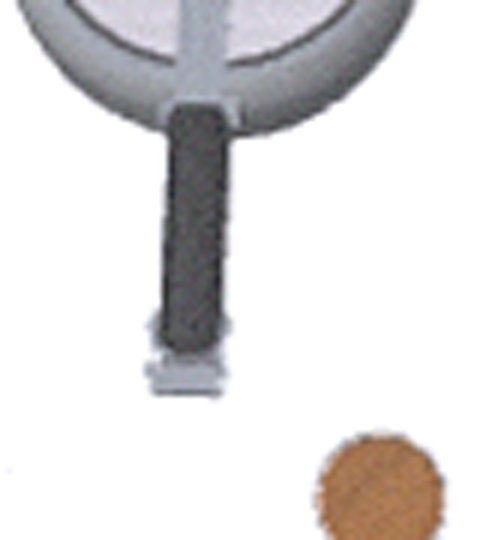

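The clip hangs vertical at the handle's end: scene crop (325,290), wrist (284,235). The plate slope is about 0.017 rad, matching the tucked rest angle of 0.02, and the cooker hasn't moved.

```bash
python3 -c "
from plant import *
job_done()"
```

```text
the job is handed in; nothing more can be done
```

The clip is fastened, and I've handed the job in at about 16.4 s of the 38 s allowed. With the shut fingertips I tipped the upright clip outward, folded it down along its arc, and pressed the plate towards the pot.

- **Snap:** The push rose to about 6 N, dropped as the edge passed the lip, then met a hard stop. That is below the 10 N the task suggested.
- **Overshoot:** The last 1 mm step peaked at about 17 N before I stopped, slightly over the suggested 15 N.
- **Clip after letting go:** With the arm backed off about 0.1 m, the wrist depth shows the plate hanging about 0.017 rad from vertical. That matches the tucked rest angle of about 0.02. I could not see the turned-in edge itself, so the tuck is inferred from the angle, the force drop and the clip staying down.
- **Cooker:** Its fitted centre moved less than 0.1 mm, from (0.7187, 0.0357) to (0.7187, 0.0357).
- **Other items:** I did not re-measure them, but the arm's path stayed above them and the later pictures show nothing disturbed.
- **Robot:** It was touching nothing when I handed in.

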